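# Drive the stuck clevis pin out of a paint-line hanger

## Task

The clevis pin that joins the hanger to the fork clamped in the vise is stuck with baked paint, its end already a little below the top of the hole. Take the drift, the tallest tool in the punch block, feel for the hole with its nose and press the pin down and out into the tin below, with steady pressure, without denting the fork and without touching the pin with the gripper. Then stand the drift upright back in its block, fully home; leave everything else where it is.

Things in the scene. Friction and masses are not known exactly. Their poses are not given: they have to be found in the camera images.
- vise: Grey machine vise bolted to the bench, holding the fork by its neck over a tin tray, with the hanger bar on a packing block. Origin on the bench at the middle of the tray. The fork's centre line is the line x = 0 along y: neck and vise on the +y side (y 50 to 150 mm, to 98 mm high; the screw runs to x -180), the hanger bar and hook on the -y side (to y -170, hook 120 mm high).
- fork_line (a point): Point on the flat top face of the fork's line, straight above the vise's origin, 95 mm above the bench, axes as the vise. How far the fork stands out of the jaws differs and is not measured: the upright pin hole's centre lies on the centre line x = 0, anywhere from y = -8 to 8 mm. Hole 15 mm wide, countersunk 2 mm deep to 19 mm at the mouth. The top face is 30 mm wide and runs from 18 mm (-y) to 45 mm (+y) of the hole. Dents above 25 N.
- lug_under (a point): Point on the underside of the fork's lower lug, straight above the vise's origin, 65 mm above the bench: a pin end pressed below this height is free. The hole runs straight down through upper lug (8 mm), hanger eye (its hole is 16.5 mm wide) and lower lug (8 mm).
- pin (a joint): How far the stuck pin has gone down, m: 0 to 0.003 at the start, 0.0485 when it stands on its head in the tin. Steel, shank 13.5 mm thick, head below the fork, plain top end 4 to 7 mm under the fork's top face. Paint in the lower lug holds it: it creeps or slides at 8 to 20 N and drops free by itself once its top end is below the lower lug. Never press it with over 30 N.
- drift_center (a point): Half-way point (72.5 mm from either end) of the drift, a 145 mm steel punch, 0.29 kg, standing nose down in the punch block, the tallest of the three there. Octagonal shank 20 mm across flats, 105 mm long; round nose 12 mm thick, 40 mm long; flat shoulder between them. Its z axis points from nose to struck end; x and y, and the diagonals between them, are square to flats. In the block its top is 155 mm above the bench.
- drift_tip (a point): Centre of the flat end of the drift's nose, 72.5 mm below drift_center along the drift's own z axis. In the block it is 10 mm above the bench.
- punch_block: Wooden punch block fixed to the bench, 176 (x) x 58 (y) x 50 mm high, origin under its centre. Three upright holes 16.5 mm wide, 44 mm deep, in a row along its x axis at x = -56, 0 and 56 mm; any of them may hold the drift. Fully home, the drift's shoulder sits on the block's top, 50 mm above the bench.
- centre_punch_center (a point): Middle of a round centre punch, shank 18 mm thick, standing in another hole, top 112 mm above the bench. Leave alone.
- short_punch_center (a point): Middle of a short stout punch, shank 21 mm thick, standing in another hole, top 98 mm above the bench. Leave alone.
- spring_a_center (a point): Middle of a loose red coil spring standing on the bench, 48 mm wide, 85 mm high. Leave alone.
- spring_b_center (a point): Middle of a loose white coil spring standing on the bench, 48 mm wide, 85 mm high. Leave alone.
- hammer: Hammer with a wooden handle lying on the bench, 260 mm long, handle to its -x. Leave alone.
There are look-alikes about, which are no part of the job. What is shaped like the part that bears drift_center but red or yellow is not meant.

How it is judged:
On the way, in this order (a step that is already met when the one before it is completed fails the run):
1. the drift's nose is in the hole and presses on the pin (x of drift_tip in the frame of vise between -0.005 and 0.005 m and y of drift_tip in the frame of vise between -0.012 and 0.012 m and z of drift_tip in the frame of vise below 0.0925 m and contact force between drift and pin above 3 N), for 0.1 s.
2. the pin is out of the fork and in the tin (value of joint pin above 0.044 m), for 0.1 s.
At the end, for the whole second after the job is handed in: The pin is at rest in the tin (its middle within the tin's rim and under 40 mm high). The drift stands released and at rest in a hole of the punch block, upright within 0.1 rad, its shoulder within 5 mm of the block's top (value of joint pin above 0.044 m and z of drift_tip in the frame of punch_block between 0.004 and 0.015 m and x of drift_tip in the frame of punch_block between -0.07 and 0.07 m and y of drift_tip in the frame of punch_block between -0.012 and 0.012 m and angle between drift_center's own z axis and vertical below 0.1 rad and linear speed of drift below 0.02 m/s); the robot touches nothing.
It fails at once if the drift presses on the fork, hanger or vise with over 25 N (contact force between drift and fork above 25 N or contact force between drift and vise above 25 N).
It fails at once if the drift presses on the pin with over 30 N (contact force between drift and pin above 30 N).
It fails at once if the gripper touches the pin (contact force between the fingers and pin above 0.5 N).
It fails at once if another punch is moved by over 20 mm (distance of any of centre_punch_center, short_punch_center from where it was at the start of the episode above 0.02 m).
It fails at once if a spring or the hammer is moved by over 30 mm (distance of any of spring_a_center, spring_b_center, hammer from where it was at the start of the episode above 0.03 m).
It also fails if it takes over 61 s, if anything falls off the work surface, if the arm or the gripper's body presses on something with over 40 N, if the wrist force passes 120 N, or if a joint passes its speed limit or range.

## Robot

A 6-joint arm with a two-finger parallel gripper is mounted at the origin on the work surface. World frame = base frame: x ahead of the robot, y to its left, z up, the work surface at z = 0. Lengths are in m, angles in rad, forces in N, time in s.
With the tool pointing down it reaches from about 0.3 to 0.95 m from the base axis. Payload 3.1 kg.
Tool frame: the origin (TCP) lies at the centre of the arm's flange, where the gripper is bolted on; the fingertips stand 173 mm ahead of it and the grasp point (between the pads) lies 155 mm ahead of it (robot.tips_ahead is the distance from the TCP to the fingertips, in m); z points along the fingers, y is the line along which they close (so a half turn about z gives the same grasp; the last joint's range is limited). The gripper opens to 85 mm and grips with 20 to 120 N. Pads are 22 mm wide; open, the fingers measure 114 mm over their backs; the gripper's body (76 mm by 85 mm) begins 54 mm behind the grasp point. The pads swing forward as they close: fully open they stand 13 mm farther back than shut.
Start: joints at [1.236, 0.308, 1.634, -0, 1.2, -0.07], TCP at [0.164, 0.603, 0.405] pointing down, gripper open.
Joint ranges: [-3.06, 3.06], [-0.79, 1.96], [0.05, 2.63], [-1.19, 4.34], [0.05, 2.64], [-2.94, 2.94]. Speed limits (rad/s): [2.79, 2.79, 3.14, 3.14, 3.14, 3.14].

## Interface

Orientations are given as a rotation vector (axis times angle).
In Python, from bench import get_obs, snapshot, camera_model, order, robot gives the robot as it stands.
- The arm moves only by the tool play_rows, never from a script. Its argument "deltas" is a list of rows, each a list of 4 numbers: the shift along the tool's x, y, z scaled (see below), then the turn about the tool's z scaled (see below). A call has 1 to 5 rows; each row shifts and turns the commanded pose from where the row before left it, along the tool's axes as they then stand; what a row does not reach is not made up. The controller multiplies each number of a shift by 0.025 m and each number of a turn by 0.1 rad. A row lasts 1/12 s, in which the tool goes at most 41.7 mm and 7.16 degrees, less where a joint would pass 70% of its speed; a pose out of reach is approached as far as the arm can. A call with a number of a shift or a turn outside -1 to 1 is refused whole. A call with a gripper value outside its range is refused whole. "grip" is the opening, from 0 (shut) to 1 (fully open), set as the call begins (left out, the last holds). The fingers move at their own pace and stop on an object; "force" is the grip in N (left out, the last holds). Time passes only in rows, so rows that do not move let the fingers close. It gives the time, the measured TCP pose, the force, the opening and the grip force at its end, in the units of the state.
- get_obs(): the state, without advancing time (a new reading comes with each control period).
- snapshot(name): name is "scene" or "side" or "wrist"; returns the picture (400x640x3 uint8, blue, green, red); there is no depth.
- camera_model(name): a dict with "fx", "fy", "cx", "cy" (pixels), "distortion" ([k1, k2, p1, p2, k3] as OpenCV has them; the pictures are not rectified), "origin" and "attitude" of the camera in the world; the wrist camera has in their place "T_tool_cam" (4x4, takes a point from camera to tool coordinates, whose origin is the TCP and whose axes are the flange's). Camera axes: x right, y down, z forward; pixel columns grow to the right and rows downward; lengths in m; the calibration is good to about 2 mm. A picture is of the moment at which its call begins: read the wrist's pose just before it. camera_model takes no time and is no camera call.
- order.finish_job(): hands the job in; it is judged then, once.
The state is a dict: "t": time; "qpos": joint angles; "joint_velocities": joint speeds; "effort": joint torques, N m; "position": TCP position; "orientation": TCP orientation; "wrist_force": force on the tool from outside, world axes, zero at the start; "torque": the same for the moment, N m; "grip_width": opening from 0.0 (shut) to 1.0 (fully open); "finger_force": force on a finger pad.
Only numpy, scipy, OpenCV 4.12 (cv2) and the standard library are available. Lean on these libraries where they do the work, as an engineer would, in place of code of your own. Each camera call takes 0.05 s, during which the arm holds its last target. There are 200 camera calls.

## Working session

There is one attempt and no reset: what is moved stays moved. The work goes in short steps, Python scripts to look and compute and a tool call to move; the robot and the scene stay as the last step left them, time stands still between calls to the robot, and variables do not carry over. Pictures are saved under pics/ and viewed, at most 10 in all, crops included, and the job is handed in when it is done.

Besides the shell and the picture viewer there is one more tool, called after "Request:" by a JSON object that holds its "fn" and its "kwargs". play_rows: Moves the arm, as the interface text tells. Its arguments: {"type":"object","properties":{"deltas":{"type":"array","items":{"type":"array","items":{"type":"number"}}},"grip":{"type":"number"},"force":{"type":"number"}},"required":["deltas"]}

```bash
ls; mkdir -p pics; cat > h.py <<'E'
import numpy as np, cv2
from scipy.spatial.transform import Rotation as R
from bench import get_obs, snapshot, camera_model, order, robot
def cam(name,obs=None):
    m=camera_model(name); K=np.array([[m['fx'],0,m['cx']],[0,m['fy'],m['cy']],[0,0,1.]]); d=np.array(m['distortion'],float)
    if 'T_tool_cam' in m:
        T=np.eye(4);T[:3,:3]=R.from_rotvec(obs['orientation']).as_matrix();T[:3,3]=obs['position'];T=T@np.array(m['T_tool_cam'])
        return K,d,T[:3,3],T[:3,:3]
    A=np.array(m['attitude'],float)
    Rm=A if A.shape==(3,3) else R.from_rotvec(A).as_matrix()
    return K,d,np.array(m['origin'],float),Rm
def ray(c,uv):
    K,d,o,Rm=c; p=cv2.undistortPoints(np.array(uv,float).reshape(-1,1,2),K,d).reshape(-1,2)
    v=np.c_[p,np.ones(len(p))]@Rm.T; return o,v/np.linalg.norm(v,axis=1,keepdims=True)
def onz(c,uv,z):
    o,v=ray(c,uv); return o+v*((z-o[2])/v[:,2])[:,None]
def proj(c,P):
    K,d,o,Rm=c; return cv2.projectPoints((np.array(P,float).reshape(-1,3)-o)@Rm,np.zeros(3),np.zeros(3),K,d)[0].reshape(-1,2)
def tri(rs):
    A=sum(np.eye(3)-np.outer(v,v) for o,v in rs); b=sum((np.eye(3)-np.outer(v,v))@o for o,v in rs)
    return np.linalg.solve(A,b)
E
python3 - <<'E'
from h import *
o=get_obs(); print({k:np.round(v,3) for k,v in o.items()})
for n in('scene','side'):
    print(n,camera_model(n))
for n in('scene','side','wrist'): cv2.imwrite(f'pics/{n}0.png',snapshot(n))
print(camera_model('wrist'))
a=cv2.imread('pics/scene0.png');b=cv2.imread('pics/side0.png')
E
```

```text
pics
{'t': np.float64(0.0), 'qpos': array([ 1.236,  0.309,  1.635,  0.   ,  1.2  , -0.07 ]), 'joint_velocities': array([ 0.001,  0.001, -0.002, -0.002, -0.001, -0.   ]), 'effort': array([-0.0000e+00, -4.1524e+01, -2.7667e+01, -0.0000e+00,  1.0000e-02,
        0.0000e+00]), 'position': array([0.163, 0.603, 0.403]), 'orientation': array([-0.415, -3.114,  0.004]), 'wrist_force': array([-0.15 , -0.679,  0.374]), 'torque': array([ 0.002, -0.009, -0.036]), 'finger_force': np.float64(0.0), 'grip_width': np.float64(1.0)}
scene {'fx': 495.40693588372545, 'fy': 495.40693588372545, 'cx': 313.08315997042007, 'cy': 191.55194782941703, 'distortion': array([-0.02117652,  0.        ,  0.        ,  0.        ,  0.        ]), 'origin': array([ 1.55908441, -0.30331002,  0.70859082]), 'attitude': array([-1.74957615, -1.38993651,  0.78358864])}
side {'fx': 447.67178217084813, 'fy': 447.67178217084813, 'cx': 316.7667024922124, 'cy': 196.29893784162834, 'distortion': array([-0.08643001,  0.        ,  0.        ,  0.        ,  0.        ]), 'origin': array([ 0.15209175, -0.74632075,  0.51982215]), 'attitude': array([-2.03335162,  0.55512892, -0.35462774])}
{'fx': 287.96349549307104, 'fy': 287.96349549307104, 'cx': 322.1832041739729, 'cy': 196.49249933022858, 'distortion': array([-0.00926864,  0.        ,  0.        ,  0.        ,  0.        ]), 'T_tool_cam': array([[-1.27114503e-04, -9.46311531e-01, -3.23256044e-01,
         8.32744850e-02],
       [ 9.99999926e-01, -2.68192438e-06, -3.85380442e-04,
         3.21241463e-04],
       [ 3.63823008e-04, -3.23256069e-01,  9.46311461e-01,
         3.04925618e-02],
       [ 0.00000000e+00,  0.00000000e+00,  0.00000000e+00,
         1.00000000e+00]])}
```

View pics/scene0.png

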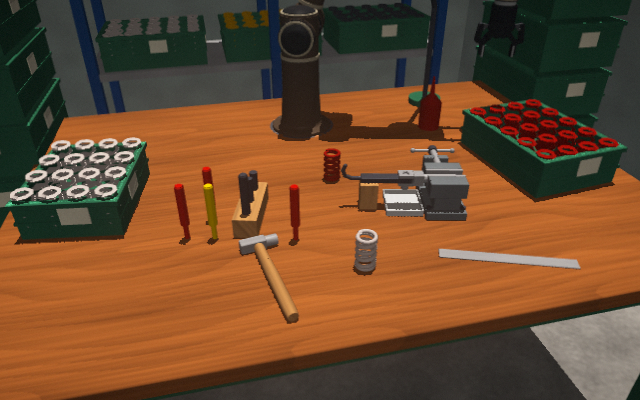

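View pics/side0.png

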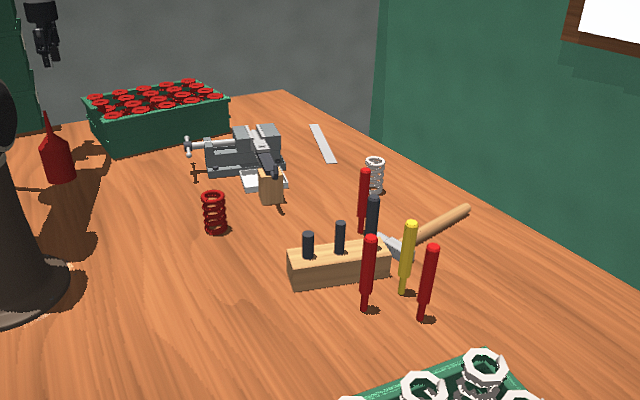

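The scene view shows the drift at about (244,190) in the block at (250,210), and the vise at (430,185). In the side view the drift top is at about (373,199), and red decoys stand near it at (364,200) and (370,270). I'll start with rough positions.

```bash
python3 - <<'E'
from h import *
s=cam('scene');d=cam('side')
def t(a,b):
    r=[ray(s,[a]),ray(d,[b])]; r=[(o,v[0]) for o,v in r]; P=tri(r); 
    return P.round(4), [np.linalg.norm(np.cross(P-o,v)).round(4) for o,v in r]
print('drift top',t((244,175),(373,198)))
print('red spring',t((332,152),(213,194)), 'white spring',t((367,235),(375,160)))
print('hammer head',onz(s,[(258,244)],.02))
for n,u in dict(r1=(185,238),y=(212,238),r2=(295,241)).items(): print(n,onz(s,[u],.0))
for n,u in dict(rA=(366,310),y=(402,293),rB=(422,320)).items(): print(n,onz(d,[u],.0))
# block top corners & fork rough
print('block side top corners',onz(d,[(287,255),(376,240),(391,262)],.05))
print('vise tray',onz(s,[(404,202)],.0), 'fork top', onz(s,[(395,178),(345,170)],.095),'vise',onz(d,[(265,165)],.095))
for n in('scene','side'):
    im=cv2.imread(f'pics/{n}0.png'); x0,y0,w,h=((330,130,150,100) if n=='scene' else (170,100,140,110))
    cv2.imwrite(f'pics/{n}0c.png',cv2.resize(im[y0:y0+h,x0:x0+w],None,fx=5,fy=5,interpolation=2))
E
```

```text
drift top (array([ 0.5762, -0.2462,  0.1507]), [np.float64(0.0004), np.float64(0.0004)])
red spring (array([0.3849, 0.0107, 0.0828]), [np.float64(0.0007), np.float64(0.0007)]) white spring (array([ 0.7686, -0.0139,  0.0819]), [np.float64(0.0001), np.float64(0.0001)])
hammer head [[ 0.66558659 -0.2346581   0.02      ]]
r1 [[ 0.57656948 -0.3983146   0.        ]]
y [[ 0.5914476  -0.33579432  0.        ]]
r2 [[ 0.64842794 -0.14688446  0.        ]]
rA [[ 0.51242543 -0.33270069  0.        ]]
y [[ 0.59099895 -0.33099196  0.        ]]
rB [[ 0.57672564 -0.39701533  0.        ]]
block side top corners [[ 0.43953968 -0.19642188  0.05      ]
 [ 0.60164822 -0.23674714  0.05      ]
 [ 0.58391541 -0.30123073  0.05      ]]
vise tray [[0.55125686 0.16240207 0.        ]] fork top [[0.57998952 0.11871104 0.095     ]
 [0.51255506 0.01072162 0.095     ]] vise [[0.52165456 0.05883107 0.095     ]]
```

View pics/wrist0.png

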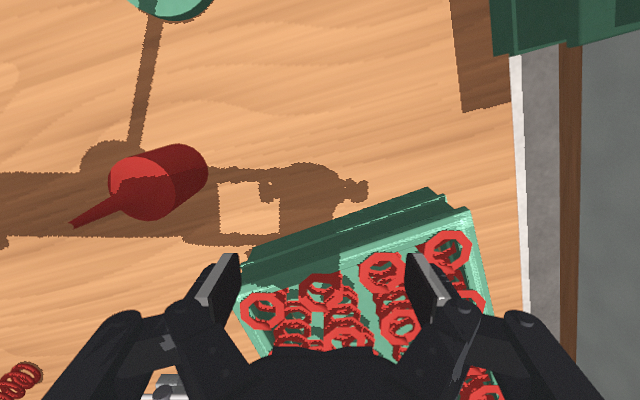

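Request:
{"fn": "play_rows", "kwargs": {"deltas": [[-1, -0.7, 0, 0], [-1, -0.7, 0, 0], [-1, -0.7, 0, 0], [-1, -0.7, 0, 0], [-1, -0.7, 0, 0]], "grip": 1}}

```text
t: 0.57
position: [0.2618, 0.4848, 0.4042]
orientation: [-0.414, -3.114, 0.001]
wrist_force: [1.2, 0.5, -0.4]
grip_width: 0.999
finger_force: 0.0
```

Request:
{"fn": "play_rows", "kwargs": {"deltas": [[-1, -0.7, 0, 0], [-1, -0.7, 0, 0], [-1, -0.7, 0, 0], [-1, -0.7, 0, 0], [-1, -0.7, 0, 0]]}}

```text
t: 0.98
position: [0.3596, 0.3675, 0.4044]
orientation: [-0.414, -3.114, 0.0]
wrist_force: [-0.2, 0.7, -0.5]
grip_width: 0.997
finger_force: 0.0
```

Request:
{"fn": "play_rows", "kwargs": {"deltas": [[-1, -0.7, 0, 0], [-1, -0.7, 0, 0], [-1, -0.7, 0, 0], [-1, -0.7, 0, 0], [-1, -0.7, 0, 0]]}}

```text
t: 1.4
position: [0.4574, 0.2504, 0.4045]
orientation: [-0.415, -3.114, 0.0]
wrist_force: [-0.1, 0.5, 0.1]
grip_width: 0.999
finger_force: 0.0
```

Request:
{"fn": "play_rows", "kwargs": {"deltas": [[-1, -0.7, 0, 0], [-1, -0.7, 0, 0], [-1, -0.7, 0, 0], [-0.5, -0.7, 0, 0], [0, 0, 0, 0]]}}

```text
t: 1.82
position: [0.5245, 0.1581, 0.4044]
orientation: [0.421, 3.113, -0.003]
wrist_force: [-0.2, -0.0, 0.0]
grip_width: 0.998
finger_force: 0.0
```

```bash
python3 - <<'E'
from h import *
o=get_obs(); print(o['position'],o['orientation'],o['t'],o['qpos'].round(2))
im=snapshot('wrist');cv2.imwrite('pics/w1.png',im);np.save('pics/w1.npy',np.r_[o['position'],o['orientation']])
E
```

```text
[0.52447412 0.15807653 0.40435528] [ 4.20607764e-01  3.11270482e+00 -3.04742331e-03] 1.8167 [ 0.21  0.16  1.82 -0.    1.16 -1.09]
```

View pics/w1.png

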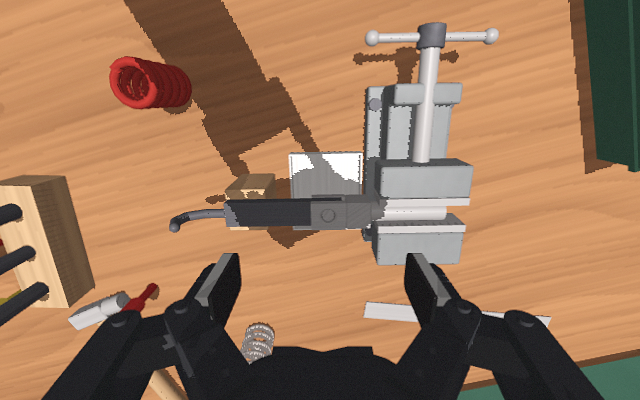

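The wrist view shows the fork top running horizontally near row 213, with a round hole at about (328,215). The vise jaws are on the right and the punch block on the left. Next I'll work out where the hole is and look from lower down.

```bash
python3 - <<'E'
from h import *
p=np.load('pics/w1.npy');o=dict(position=p[:3],orientation=p[3:]);c=cam('wrist',o)
P=onz(c,[(328,215),(376,200),(376,226),(314,200),(314,228),(240,200),(240,226)],.095);print(P.round(4))
M=R.from_rotvec(p[3:]).as_matrix();print(M.round(3));print(((P[0]-p[:3])@M/.025).round(2))
im=cv2.imread('pics/w1.png');print(cv2.cvtColor(im,cv2.COLOR_BGR2GRAY)[190:240:2,300:380:4])
E
```

```text
[[0.5575 0.1549 0.095 ]
 [0.5545 0.2068 0.095 ]
 [0.5832 0.2007 0.095 ]
 [0.5376 0.1454 0.095 ]
 [0.568  0.1367 0.095 ]
 [0.5175 0.0719 0.095 ]
 [0.545  0.0615 0.095 ]]
[[-0.964  0.265  0.   ]
 [ 0.265  0.964 -0.002]
 [-0.001 -0.002 -1.   ]]
[-1.3   0.25 12.37]
[[142 136 138 140 138 136 140 139 138 139 137 140 140 136 137 130  65  88
   88  71]
 [142 138 139 142 137 139 140 142 139 138 138 138 138 138 138 132  62  90
   88  87]
 [142 138 142 130 126 113 113 114  98 101 100 126 126 113 110 109  82  90
   89  83]
 [142 141 141  84  88  95  94  97  95 101 103  92  88  87  88  89  89  88
   87  76]
 [ 67  65  69  39  40  39  45  44  41  42  48 106  88  89  90  87  86  88
   87  77]
 [ 49  46  49  45  42  42  43  42  45  58  58  99  88  90  88  89  88  90
   87  77]
 [ 58  58  54  91  90  90  88  88  91  87  91  91  86  88  88  90  90  92
   97  97]
 [ 57  55  54 111 108 108 109 111 111 112 110 113 109 111 111 109 110 105
  103 105]
 [ 57  55  55 110 108 110 108 110 109 110 110 113 112 110 110 108 105 111
  108 108]
 [ 52  59  57 111 111 111 111 107 111 109 110 109 108 111 109 106 109 107
[... 587 characters left out ...]
 108 106
   71  87]
 [ 59  57  60 108 107 110 109 110 111 111 112 112 111 110 109 110 105 165
   67  78]
 [117 116 119 109 110 105 108 107 109 106 109 107 110 108 108 105 108 217
   57  80]
 [122 122 119 113 112 111 112 114 111 113 114 111  95 100 153 141  95 140
   62  72]
 [ 94  75  74  85  85 151 145 160 165 166 161 157 158 158 156 141  97  57
   61  62]
 [ 77  76  77  73  70 159 162 161 158 158 160 159 159 159 155 141  75  56
   63  56]
 [ 75  78  74  69 163 162 157 159 159 162 161 159 157 156 155 155 121  55
   62  61]
 [ 75  76 169 164 158 158 160 162 163 160 159 157 155 151 152 153 121  83
   60  60]
 [ 79 171 158 159 161 162 162 161 161 161 156 154 153 151 153 164  72  86
   58  61]]
```

Request:
{"fn": "play_rows", "kwargs": {"deltas": [[-0.45, 0.1, 1, 0], [-0.45, 0.1, 1, 0], [-0.4, 0.05, 1, 0], [0, 0, 0.75, 0], [0, 0, 0, 0]]}}

```text
t: 2.28
position: [0.5534, 0.1592, 0.3059]
orientation: [-0.413, -3.105, 0.004]
wrist_force: [-1.1, -0.2, -0.6]
grip_width: 0.996
finger_force: 0.0
```

```bash
python3 - <<'E'
from h import *
o=get_obs(); print(o['position'],o['orientation'],o['t'])
im=snapshot('wrist');cv2.imwrite('pics/w2.png',im);np.save('pics/w2.npy',np.r_[o['position'],o['orientation']])
c=cam('wrist',o);u=proj(c,[.5575,.1549,.095])[0];print(u)
x0,y0=int(u[0])-80,int(u[1])-60
print(x0,y0);cv2.imwrite('pics/w2c.png',cv2.resize(im[y0:y0+120,x0:x0+160],None,fx=5,fy=5,interpolation=cv2.INTER_CUBIC))
E
```

```text
[0.55342714 0.1592301  0.30591376] [-0.41252139 -3.10459411  0.00439217] 2.2833
[318.57636414 235.57908447]
238 175
```

View pics/w2c.png

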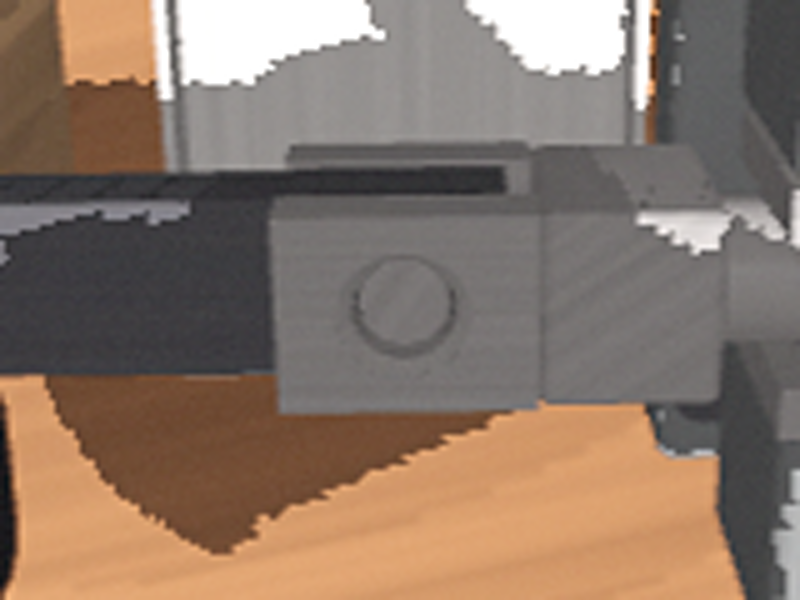

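The crop shows the fork's top face with corners at about (272,211) and (280,412), and the hole ring centred near (405,306). That is full-image pixel (319,236).

```bash
cat > m.py <<'E'
from h import *
def ld(n):
    p=np.load(f'pics/{n}.npy');return cam('wrist',dict(position=p[:3],orientation=p[3:])),p
E
python3 - <<'E'
from m import *
c,p=ld('w2'); f=lambda q:(np.array(q,float)+.5)/5-.5+[238,175]
q=[(405,306),(272,211),(280,412),(540,212),(540,405),(350,306),(460,306)]
uv=f(q)
P=onz(c,uv,.095);print(P.round(4))
print('hole z.093',onz(c,uv[:1],.093).round(4))
mid=[(P[1]+P[2])/2,(P[3]+P[4])/2];print('mid',mid,'w',np.linalg.norm(P[1]-P[2]),np.linalg.norm(P[3]-P[4]))
d=mid[1]-mid[0];d/=np.linalg.norm(d);print('dir',d,'hole from 18mm',mid[0]+.018*d,'len',np.linalg.norm(mid[1]-mid[0]))
# refine: vertical edges in w1/w2 heights via triangulation of hole
c1,p1=ld('w1')
g=cv2.cvtColor(cv2.imread('pics/w1.png'),cv2.COLOR_BGR2GRAY)
r=[ray(c,uv[:1]),ray(c1,[(328,215)])];r=[(o,v[0]) for o,v in r];print('tri hole',tri(r))
print(g[208:226,318:340])
E
```

```text
[[0.5577 0.1549 0.095 ]
 [0.5393 0.1412 0.095 ]
 [0.5691 0.1332 0.095 ]
 [0.5488 0.1763 0.095 ]
 [0.5776 0.1693 0.095 ]
 [0.5557 0.1475 0.095 ]
 [0.5596 0.1622 0.095 ]]
hole z.093 [[0.5586 0.1546 0.093 ]]
mid [array([0.55419907, 0.13720969, 0.095     ]), array([0.56323807, 0.17280098, 0.095     ])] w 0.030930729995712725 0.029635465797021174
dir [0.24615234 0.96923115 0.        ] hole from 18mm [0.55862981 0.15465585 0.095     ] len 0.036721152843502865
tri hole [0.55696125 0.1550639  0.09646382]
[[110 110 111 111 108 110 111 110 108 107 107 107 105 110 111 110 108 108
  109 109 112 110]
 [108 108 107 108 109 109  99  97  94  94  98  90 101 100 107 111 109 111
  110 111 111 111]
 [110 111 111 111 103  98 101 107 110 107 105 111 113 102  96 100 109 110
  112 110 109 111]
 [108 110 110 103  97  94 109 113 108 106 109 111 112 113  99  87 103 108
  112 108 108 108]
 [112 109 105  98  98 110 112 110 106 107 109 113 115 112 113 105  91 101
  109 112 111 112]
 [109 107 102  98 102 111 112 108 105 108 114 113 112 110 111  97  75 101
  104 108 109 106]
 [108 104  98  88  96 113 108 104 107 11
[... 376 characters left out ...]
9 110 113 110 107  89  87 102
  106 110 110 112]
 [111 108 107 104  92  87 103 115 110 108 111 108 110 104  90  83  98 108
  108 112 114 111]
 [111 111 109 108 105  93  88  96 106 111 112 108  96  95  90 101 109 107
  109 112 112 113]
 [107 109 108 107 108 108  91  88  88  91  88  89  89  90 102 109 108 108
  111 111 106 109]
 [106 108 109 108 111 112 110 102  89  91  90  94 102 109 112 111 110 109
  109 108 110 109]
 [110 111 107 108 109 109 113 109 113 111 112 111 113 109 111 107 105 110
  111 111 109 109]
 [109 109 110 109 108 109 109 110 110 110 110 112 107 102 111 109 110 110
  111 110 109 109]
 [111 109 109 111 111 109 110 108 105 109 109 109 111 111 110 109 111 110
  110 111 110 111]]
```

Request:
{"fn": "play_rows", "kwargs": {"deltas": [[-0.3, -0.6, -1, 0], [-0.3, -1, -1, 0], [-0.3, -1, -1, 0], [-0.3, -1, -0.8, 0], [-0.3, -1, 0, 0]]}}

```text
t: 2.75
position: [0.5637, 0.0379, 0.4138]
orientation: [0.411, 3.102, 0.003]
wrist_force: [1.0, 0.9, 1.1]
grip_width: 1.001
finger_force: 0.0
```

Request:
{"fn": "play_rows", "kwargs": {"deltas": [[-0.3, -1, 0, 0], [-0.3, -1, 0, 0], [-0.3, -1, 0, 0], [-0.3, -1, 0, 0], [-0.3, -1, 0, 0]]}}

```text
t: 3.17
position: [0.5655, -0.0928, 0.4083]
orientation: [0.413, 3.111, 0.0]
wrist_force: [-0.0, -0.4, 0.5]
grip_width: 0.998
finger_force: 0.0
```

Request:
{"fn": "play_rows", "kwargs": {"deltas": [[-0.3, -1, 0, 0], [-0.3, -1, 0, 0], [-0.3, -1, 0, 0], [0, 0, 0, 0]]}}

```text
t: 3.5
position: [0.5678, -0.174, 0.4084]
orientation: [0.418, 3.109, -0.005]
wrist_force: [-0.2, 0.2, 0.8]
grip_width: 1.0
finger_force: 0.0
```

```bash
cat > shot.py <<'E'
import sys
from m import *
n=sys.argv[1]
o=get_obs(); print(o['position'],o['orientation'],o['t'],o['qpos'].round(2))
cv2.imwrite(f'pics/{n}.png',snapshot('wrist'));np.save(f'pics/{n}.npy',np.r_[o['position'],o['orientation']])
E
python3 shot.py w3
```

```text
[ 0.56784685 -0.17395015  0.40840678] [ 0.41835736  3.10933328 -0.00501999] 3.5 [-0.37  0.24  1.71 -0.    1.19 -1.67]
```

Request:
{"fn": "play_rows", "kwargs": {"deltas": [[-0.5, -1, 0, 0], [-0.5, -1, 0, 0], [-0.3, -0.9, 0, 0], [0, 0, 0, 0], [0, 0, 0, 0]]}}

```text
t: 3.97
position: [0.5802, -0.2488, 0.407]
orientation: [0.416, 3.113, 0.001]
wrist_force: [-0.2, 0.5, -0.2]
grip_width: 1.0
finger_force: 0.0
```

```bash
python3 shot.py w4; python3 - <<'E'
import cv2,numpy as np
a=cv2.imread('pics/w3.png');b=cv2.imread('pics/w4.png')
cv2.imwrite('pics/ab.png',np.vstack([a[80:380,100:500],b[80:380,100:500]]).repeat(1,0))
E
```

```text
[ 0.58023525 -0.24875319  0.40700379] [4.15677900e-01 3.11283341e+00 1.04280966e-03] 3.9667 [-0.47  0.32  1.62  0.    1.21 -1.78]
```

View pics/ab.png

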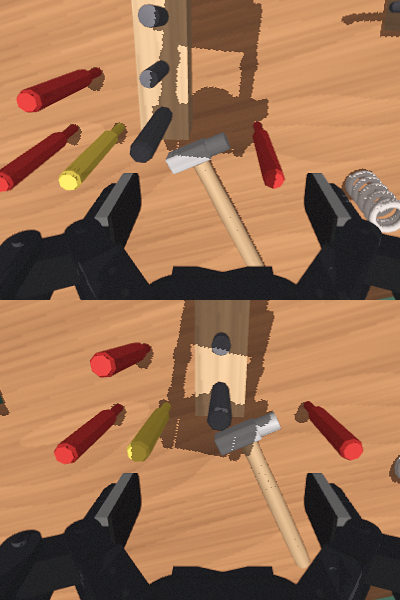

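```bash
python3 - <<'E'
import cv2,numpy as np
a=cv2.imread('pics/w3.png')[165:255,215:295];b=cv2.imread('pics/w4.png')[145:235,280:360]
f=lambda i:cv2.convertScaleAbs(cv2.resize(i,None,fx=5,fy=5,interpolation=cv2.INTER_CUBIC),alpha=1.8)
cv2.imwrite('pics/ab2.png',np.hstack([f(a),f(b)]))
E
```

```text
(no output)
```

View pics/ab2.png

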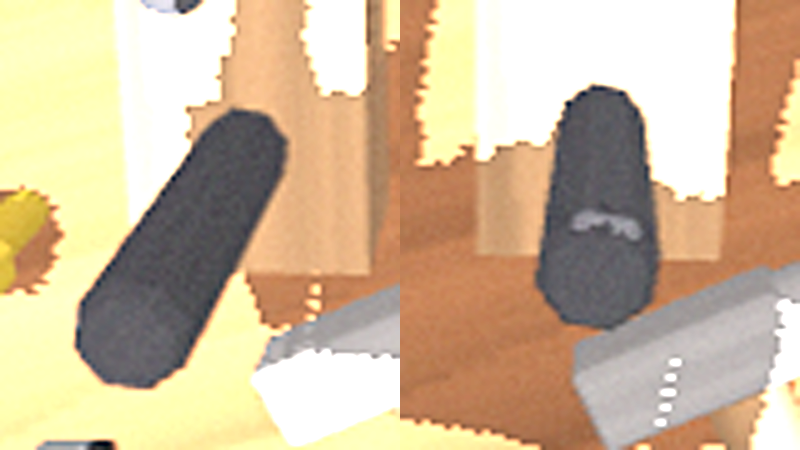

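In the enlarged view the drift's top octagon is centred at about full pixel (241.3,231.3) in w3. In w4 it is at about (319.0,199.1).

```bash
python3 - <<'E'
from m import *
a,pa=ld('w3');b,pb=ld('w4')
r=[ray(a,[(241.3,231.3)]),ray(b,[(319.,199.1)])];r=[(o,v[0]) for o,v in r]
P=tri(r);print('top',P,[np.linalg.norm(np.cross(P-o,v)).round(4) for o,v in r])
for c,u in((a,(241.3,231.3)),(b,(319.,199.1))):print(onz(c,[u],.155))
# visible shaft-block junction: shoulder far edge in w4 (600,85)->; axis near base
print('base far edge', onz(b,[(280+40.2,145+16.8)],.05))
# block end edge corners in w4 : (478,252),(720,262) at z .05
print('block', onz(b,[(280+15.5,145+50.5),(280+64,145+52)],.05))
M=R.from_rotvec(pb[3:]).as_matrix();g=np.r_[P[:2],.275]-pb[:3];print('units',(g@M/.025).round(2))
g=cv2.imread('pics/w4.png');print(M.round(4))
E
```

```text
top [ 0.57628779 -0.25004315  0.14992026] [np.float64(0.0002), np.float64(0.0002)]
[[ 0.57414209 -0.24785166  0.155     ]]
[[ 0.57474383 -0.24949861  0.155     ]]
base far edge [[ 0.56666746 -0.24692875  0.05      ]]
block [[ 0.59839469 -0.28629358  0.05      ]
 [ 0.61548758 -0.2307331   0.05      ]]
units [ 0.14 -0.1   5.28]
[[-9.650e-01  2.624e-01  1.200e-03]
 [ 2.624e-01  9.650e-01  5.000e-04]
 [-1.000e-03  8.000e-04 -1.000e+00]]
```

Request:
{"fn": "play_rows", "kwargs": {"deltas": [[0.2, -0.05, 0.8, 0], [0, 0, 1, 0], [0, 0, 1, 0], [0, 0, 1, 0], [0, 0, 1, 0]], "grip": 0.7}}

```text
t: 4.43
position: [0.575, -0.2469, 0.2857]
orientation: [0.412, 3.114, 0.001]
wrist_force: [0.1, -0.2, -0.1]
grip_width: 0.702
finger_force: 0.0
```

Request:
{"fn": "play_rows", "kwargs": {"deltas": [[0, 0, 0.5, 0], [0, 0, 0, 0], [0, 0, 0, 0]]}}

```text
t: 4.68
position: [0.575, -0.248, 0.2734]
orientation: [-0.413, -3.113, -0.001]
wrist_force: [0.2, -0.7, -0.5]
grip_width: 0.703
finger_force: 0.0
```

```bash
python3 shot.py w5; python3 - <<'E'
import cv2,numpy as np
a=cv2.imread('pics/w5.png')[150:350,190:450]
cv2.imwrite('pics/w5c.png',cv2.convertScaleAbs(cv2.resize(a,None,fx=3,fy=3,interpolation=cv2.INTER_CUBIC),alpha=1.8))
E
```

```text
[ 0.57498043 -0.24796047  0.27341436] [-4.12686355e-01 -3.11333005e+00 -1.06710689e-03] 4.6833 [-0.48  0.46  1.72  0.    0.97 -1.78]
```

View pics/w5c.png

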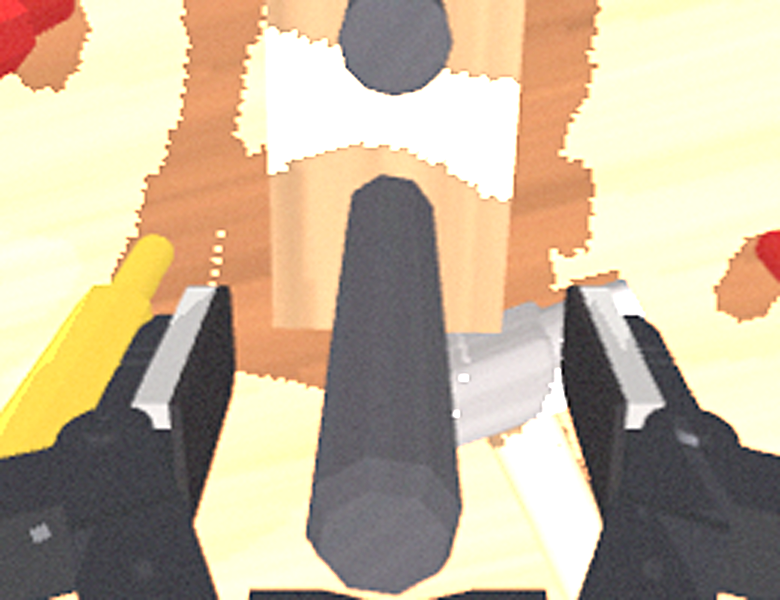

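The drift stands between the pads, its top at about full pixel (318,325). The neighbouring punches and the yellow decoy are clear of the fingers. Now I'll check the offset, then close.

```bash
python3 - <<'E'
from m import *
c,p=ld('w5');M=R.from_rotvec(p[3:]).as_matrix()
for z in(.15,.155):
    P=onz(c,[(317.8,324.8)],z)[0];print(P,((P-p[:3])@M*1000).round(1))
# shoulder far edge on block top
P=onz(c,[(190+130,150+176/3)],.05)[0];print(((P-p[:3])@M*1000).round(1))
E
```

```text
[ 0.57748789 -0.25011118  0.15      ] [ -3.1  -1.5 123.4]
[ 0.57303428 -0.2488113   0.155     ] [  1.5  -1.4 118.4]
[  8.1  -1.3 223.4]
```

Request:
{"fn": "play_rows", "kwargs": {"deltas": [[0, 0, 0, 0], [0, 0, 0, 0], [0, 0, 0, 0], [0, 0, 0, 0], [0, 0, 0, 0]], "grip": 0.1, "force": 60}}

```text
t: 5.15
position: [0.5755, -0.2496, 0.2752]
orientation: [0.415, 3.111, -0.002]
wrist_force: [-0.3, -0.5, 6.4]
grip_width: 0.23
finger_force: 58.5
```

Request:
{"fn": "play_rows", "kwargs": {"deltas": [[0, 0, 0, 0], [0, 0, 0, 0], [0, 0, 0, 0]]}}

```text
t: 5.4
position: [0.5755, -0.2496, 0.2752]
orientation: [0.415, 3.112, -0.002]
wrist_force: [-0.2, 0.3, 6.3]
grip_width: 0.227
finger_force: 58.6
```

Request:
{"fn": "play_rows", "kwargs": {"deltas": [[0, 0, -0.5, 0], [0, 0, -1, 0], [0, 0, -1, 0], [0, 0, -1, 0], [0, 0, -1, 0]], "force": 90}}

```text
t: 5.82
position: [0.5742, -0.2488, 0.3862]
orientation: [-0.415, -3.112, -0.002]
wrist_force: [-0.3, 1.0, -2.7]
grip_width: 0.217
finger_force: 88.5
```

Request:
{"fn": "play_rows", "kwargs": {"deltas": [[0, 0, -0.7, 0], [0, 0, 0, 0], [0, 0, 0, 0]]}}

```text
t: 6.07
position: [0.5748, -0.2491, 0.4041]
orientation: [0.415, 3.113, -0.001]
wrist_force: [-0.9, -0.0, -4.1]
grip_width: 0.223
finger_force: 88.5
```

```bash
python3 shot.py w6; python3 - <<'E'
from m import *
c,p=ld('w6');print(get_obs()['wrist_force'],get_obs()['grip_width'])
M=R.from_rotvec(p[3:]).as_matrix()
print(M.round(4)[:,2], [proj(c,p[:3]+M@np.array([0,0,z])) for z in(.12,.225,.265)])
a=cv2.imread('pics/w6.png')[120:350,220:420]
cv2.imwrite('pics/w6c.png',cv2.convertScaleAbs(cv2.resize(a,None,fx=2.6,fy=2.6,interpolation=cv2.INTER_CUBIC),alpha=2))
E
```

```text
[ 0.57479828 -0.24911307  0.40413234] [ 4.14685818e-01  3.11264805e+00 -6.17253838e-04] 6.0667 [-0.48  0.31  1.63  0.    1.2  -1.78]
[ 0.11168078  0.04985485 -3.47935654] 0.22082677298113088
[ 1.4e-03 -6.0e-04 -1.0e+00] [array([[321.46503831, 324.91322579]]), array([[321.85467074, 218.23194671]]), array([[321.92146024, 199.96247586]])]
```

View pics/w6c.png

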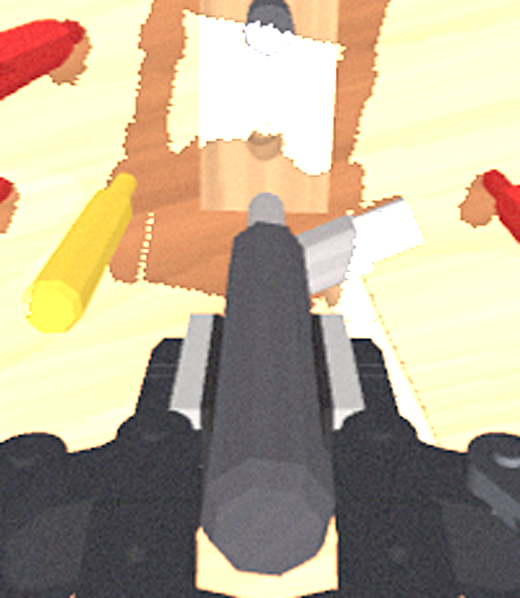

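The drift hangs straight in the grip. Its nose end shows at about (322,194), so the tip is within 1 mm of the tool axis. Next I carry it to the fork.

Request:
{"fn": "play_rows", "kwargs": {"deltas": [[0.3, 0.5, 0, 0], [0.3, 1, 0, 0], [0.3, 1, 0, 0], [0.3, 1, 0, 0], [0.3, 1, 0, 0]]}}

```text
t: 6.53
position: [0.5667, -0.1287, 0.4006]
orientation: [-0.415, -3.109, -0.002]
wrist_force: [1.4, -0.6, -3.5]
grip_width: 0.221
finger_force: 88.5
```

Request:
{"fn": "play_rows", "kwargs": {"deltas": [[0.3, 1, 0, 0], [0.3, 1, 0, 0], [0.3, 1, 0, 0], [0.3, 1, 0, 0], [0.3, 1, 0, 0]]}}

```text
t: 6.95
position: [0.563, 0.0018, 0.4008]
orientation: [-0.414, -3.109, -0.0]
wrist_force: [0.7, 0.1, -3.6]
grip_width: 0.224
finger_force: 88.5
```

Request:
{"fn": "play_rows", "kwargs": {"deltas": [[0.3, 1, 0, 0], [0.3, 1, 0, 0], [0.3, 1, 0, 0], [0.3, 1, 0, 0], [0.3, 1, 0, 0]]}}

```text
t: 7.37
position: [0.5594, 0.1319, 0.4007]
orientation: [-0.414, -3.109, 0.002]
wrist_force: [1.0, -1.0, -2.6]
grip_width: 0.218
finger_force: 88.5
```

Request:
{"fn": "play_rows", "kwargs": {"deltas": [[0.3, 0.7, 0, 0], [0, 0, 0, 0], [0, 0, 0, 0]]}}

```text
t: 7.62
position: [0.5569, 0.1504, 0.401]
orientation: [-0.41, -3.11, 0.002]
wrist_force: [-0.1, -0.8, -3.3]
grip_width: 0.224
finger_force: 88.6
```

Request:
{"fn": "play_rows", "kwargs": {"deltas": [[0.05, 0.16, 0.5, 0], [0, 0, 0.6, 0], [0, 0, 0, 0], [0, 0, 0, 0]]}}

```text
t: 7.95
position: [0.5574, 0.1524, 0.3735]
orientation: [-0.416, -3.109, 0.003]
wrist_force: [-0.5, -0.9, -2.2]
grip_width: 0.221
finger_force: 88.6
```

```bash
python3 shot.py w7; python3 - <<'E'
from m import *
c,p=ld('w7');M=R.from_rotvec(p[3:]).as_matrix()
print(p[:3]+M@np.array([-.0008,.0003,.265]))
a=cv2.imread('pics/w7.png')[160:260,250:390]
cv2.imwrite('pics/w7c.png',cv2.convertScaleAbs(cv2.resize(a,None,fx=5,fy=5,interpolation=cv2.INTER_CUBIC),alpha=1.3))
E
```

```text
[0.55737818 0.15238698 0.37345975] [-4.15829849e-01 -3.10906740e+00  2.76512125e-03] 7.95 [ 0.19  0.25  1.77 -0.    1.12 -1.11]
[0.55689589 0.15217311 0.10845889]
```

View pics/w7c.png

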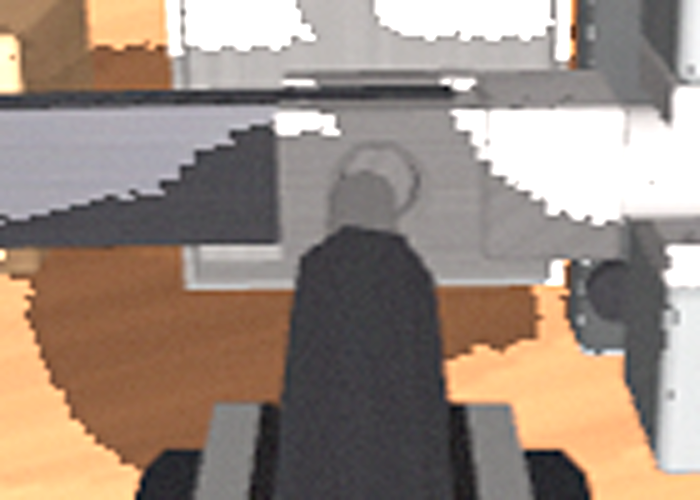

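The view shows the nose end at about (323,194) and the hole at (326,196). The tip is about 3 mm short along tool +y, which agrees with the computed poses. I'll correct that and lower gently, watching the force.

Request:
{"fn": "play_rows", "kwargs": {"deltas": [[0, 0.11, 0, 0], [0, 0, 0.2, 0], [0, 0, 0.1, 0], [0, 0, 0, 0], [0, 0, 0, 0]]}}

```text
t: 8.42
position: [0.559, 0.1558, 0.3683]
orientation: [-0.415, -3.114, 0.0]
wrist_force: [-0.6, 0.4, -2.1]
grip_width: 0.219
finger_force: 88.6
```

```bash
cat > tip.py <<'E'
from m import *
ps=[]
for i in range(3):
    o=get_obs();M=R.from_rotvec(o['orientation']).as_matrix();ps.append(o['position']+M@np.array([-.0008,.0003,.265]))
    snapshot('wrist')
t=np.mean(ps,0);print(np.round(ps,4),'tip',t.round(4),'err tool mm',((np.array([.558,.1547,.095])-t)@M*1000).round(1),get_obs()['wrist_force'].round(1))
E
python3 tip.py
```

```text
[[0.5597 0.1559 0.1033]
 [0.5599 0.1559 0.1034]
 [0.56   0.156  0.1036]] tip [0.5599 0.1559 0.1034] err tool mm [ 1.5 -1.7  8.4] [ 0.2 -0.6 -3.1]
```

Request:
{"fn": "play_rows", "kwargs": {"deltas": [[0, 0, 0.1, 0], [0, 0, 0.1, 0], [0, 0, 0.05, 0], [0, 0, 0, 0]]}}

```text
t: 8.9
position: [0.5588, 0.1558, 0.3615]
orientation: [-0.415, -3.113, 0.001]
wrist_force: [0.0, 0.1, -3.5]
grip_width: 0.22
finger_force: 88.6
```

Request:
{"fn": "play_rows", "kwargs": {"deltas": [[0, 0, 0.05, 0], [0, 0, 0.05, 0], [0, 0, 0, 0]]}}

```text
t: 9.15
position: [0.559, 0.1558, 0.3593]
orientation: [-0.415, -3.114, 0.0]
wrist_force: [-0.6, 0.5, -3.7]
grip_width: 0.221
finger_force: 88.6
```

Request:
{"fn": "play_rows", "kwargs": {"deltas": [[0, 0, 0.05, 0], [0, 0, 0, 0]]}}

```text
t: 9.32
position: [0.559, 0.1559, 0.3583]
orientation: [-0.415, -3.114, 0.0]
wrist_force: [1.1, -0.0, -3.2]
grip_width: 0.222
finger_force: 88.6
```

Request:
{"fn": "play_rows", "kwargs": {"deltas": [[0, 0, 0.05, 0], [0, 0, 0, 0]]}}

```text
t: 9.48
position: [0.559, 0.1558, 0.357]
orientation: [-0.415, -3.114, 0.0]
wrist_force: [1.7, 0.1, -2.8]
grip_width: 0.219
finger_force: 88.6
```

Request:
{"fn": "play_rows", "kwargs": {"deltas": [[0, 0, 0.05, 0], [0, 0, 0, 0]]}}

```text
t: 9.65
position: [0.5592, 0.1558, 0.3562]
orientation: [0.415, 3.114, -0.0]
wrist_force: [-0.1, -1.1, -1.9]
grip_width: 0.221
finger_force: 88.8
```

Request:
{"fn": "play_rows", "kwargs": {"deltas": [[0, 0, 0.04, 0], [0, 0, 0, 0]]}}

```text
t: 9.82
position: [0.5594, 0.1559, 0.356]
orientation: [0.414, 3.113, 0.0]
wrist_force: [-1.7, -1.3, 3.7]
grip_width: 0.221
finger_force: 89.3
```

Request:
{"fn": "play_rows", "kwargs": {"deltas": [[0, 0, 0.04, 0], [0, 0, 0, 0]]}}

```text
t: 9.98
position: [0.5594, 0.1558, 0.3551]
orientation: [0.414, 3.113, 0.0]
wrist_force: [-1.0, -1.0, 4.0]
grip_width: 0.225
finger_force: 89.4
```

Request:
{"fn": "play_rows", "kwargs": {"deltas": [[0.03, -0.03, 0, 0], [0, 0, 0.04, 0], [0, 0, 0, 0]]}}

```text
t: 10.23
position: [0.5586, 0.1555, 0.3539]
orientation: [0.415, 3.112, 0.002]
wrist_force: [0.4, 0.1, 4.5]
grip_width: 0.224
finger_force: 89.3
```

Request:
{"fn": "play_rows", "kwargs": {"deltas": [[0, 0, 0.04, 0], [0, 0, 0, 0]]}}

```text
t: 10.4
position: [0.5586, 0.1555, 0.3527]
orientation: [0.415, 3.112, 0.002]
wrist_force: [0.4, 0.5, 4.8]
grip_width: 0.222
finger_force: 89.3
```

Request:
{"fn": "play_rows", "kwargs": {"deltas": [[0, 0, 0.03, 0], [0, 0, 0.03, 0], [0, 0, 0.03, 0], [0, 0, 0.03, 0]]}}

```text
t: 10.73
position: [0.5587, 0.1555, 0.3499]
orientation: [0.415, 3.112, 0.002]
wrist_force: [-1.2, 0.2, 6.4]
grip_width: 0.219
finger_force: 89.4
```

Request:
{"fn": "play_rows", "kwargs": {"deltas": [[0, 0, 0.03, 0], [0, 0, 0.03, 0], [0, 0, 0.03, 0], [0, 0, 0.03, 0]]}}

```text
t: 11.07
position: [0.5587, 0.1555, 0.347]
orientation: [0.414, 3.112, 0.002]
wrist_force: [-0.8, -1.4, 8.0]
grip_width: 0.222
finger_force: 89.4
```

Request:
{"fn": "play_rows", "kwargs": {"deltas": [[0, 0, 0.03, 0], [0, 0, 0.03, 0], [0, 0, 0.03, 0], [0, 0, 0.03, 0], [0, 0, 0.03, 0]]}}

```text
t: 11.48
position: [0.5587, 0.1555, 0.3431]
orientation: [0.415, 3.112, 0.002]
wrist_force: [0.1, 0.6, 5.5]
grip_width: 0.219
finger_force: 89.4
```

Request:
{"fn": "play_rows", "kwargs": {"deltas": [[0, 0, 0.03, 0], [0, 0, 0.03, 0], [0, 0, 0.03, 0], [0, 0, 0.03, 0], [0, 0, 0.03, 0]]}}

```text
t: 11.9
position: [0.5587, 0.1555, 0.3394]
orientation: [0.415, 3.112, 0.002]
wrist_force: [-0.9, 0.3, 6.1]
grip_width: 0.219
finger_force: 89.4
```

Force is steady at around 9 N, so I keep going.

Request:
{"fn": "play_rows", "kwargs": {"deltas": [[0, 0, 0.03, 0], [0, 0, 0.03, 0], [0, 0, 0.03, 0], [0, 0, 0.03, 0], [0, 0, 0.03, 0]]}}

```text
t: 12.32
position: [0.5587, 0.1555, 0.3356]
orientation: [0.415, 3.112, 0.002]
wrist_force: [0.8, 0.2, 5.0]
grip_width: 0.223
finger_force: 89.4
```

Request:
{"fn": "play_rows", "kwargs": {"deltas": [[0, 0, 0.03, 0], [0, 0, 0.03, 0], [0, 0, 0.03, 0], [0, 0, 0.03, 0], [0, 0, 0.03, 0]]}}

```text
t: 12.73
position: [0.5578, 0.1551, 0.3296]
orientation: [-0.414, -3.113, 0.002]
wrist_force: [0.8, -1.1, -1.5]
grip_width: 0.219
finger_force: 88.8
```

Request:
{"fn": "play_rows", "kwargs": {"deltas": [[0, 0, 0.03, 0], [0, 0, 0.03, 0], [0, 0, 0.03, 0], [0, 0, 0.03, 0]]}}

```text
t: 13.07
position: [0.5579, 0.1552, 0.3274]
orientation: [-0.415, -3.113, 0.001]
wrist_force: [0.8, -1.4, -1.6]
grip_width: 0.223
finger_force: 88.7
```

Request:
{"fn": "play_rows", "kwargs": {"deltas": [[0, 0, 0.04, 0], [0, 0, 0.04, 0], [0, 0, 0.03, 0], [0, 0, 0, 0]]}}

```text
t: 13.4
position: [0.558, 0.1553, 0.3248]
orientation: [-0.415, -3.113, 0.0]
wrist_force: [1.2, -0.7, -2.9]
grip_width: 0.221
finger_force: 88.6
```

```bash
python3 - <<'E'
from m import *
print(get_obs()['wrist_force'].round(2))
s=cam('scene');im=snapshot('scene');a=cv2.imread('pics/scene0.png')
cv2.imwrite('pics/scene1.png',im)
# region below fork: pixels around hole axis between z 0 and .065
for z in(0.005,.02,.035,.05,.062):
    u=proj(s,[.558,.1547,z])[0].round().astype(int);print(z,u,im[u[1],u[0]-4:u[0]+5].mean(1).round(),a[u[1],u[0]-4:u[0]+5].mean(1).round())
E
```

```text
[ 1.17 -0.68 -2.91]
0.005 [402 202] [93. 72. 64. 68. 72. 72. 69. 72. 87.] [180. 230. 188. 184. 230. 188. 180. 227. 186.]
0.02 [403 197] [ 94. 102.  86.  68.  73.  71. 117. 204. 234.] [230. 230. 230. 230. 231. 230. 230. 230. 231.]
0.035 [403 192] [100.  93.  76.  68.  74.  72.  71.  83.  97.] [96. 97. 96. 96. 95. 96. 96. 98. 96.]
0.05 [404 187] [109. 111. 112. 113. 114. 111. 116. 116. 117.] [91. 61. 64. 70. 71. 72. 70. 67. 95.]
0.062 [404 183] [54. 51. 52. 53. 48. 49. 50. 51. 51.] [50. 54. 53. 51. 49. 50. 51. 50. 48.]
```

The scene check shows the dark pin now standing between about 5 and 35 mm high in the tin, and gone from the 50 mm level. Now I lift straight out and carry the drift back.

Request:
{"fn": "play_rows", "kwargs": {"deltas": [[0, 0, -0.3, 0], [0, 0, -0.5, 0], [0, 0, -0.6, 0], [0, 0, -0.8, 0], [0, 0, -1, 0]]}}

```text
t: 13.87
position: [0.5571, 0.1555, 0.4056]
orientation: [-0.414, -3.11, 0.0]
wrist_force: [-0.0, 0.1, -3.0]
grip_width: 0.222
finger_force: 88.6
```

Request:
{"fn": "play_rows", "kwargs": {"deltas": [[-0.3, -0.7, 0, 0], [-0.3, -1, 0, 0], [-0.3, -1, 0, 0], [-0.3, -1, 0, 0], [-0.3, -1, 0, 0]]}}

```text
t: 14.28
position: [0.5631, 0.0316, 0.4067]
orientation: [-0.414, -3.114, -0.002]
wrist_force: [-0.1, -0.4, -3.3]
grip_width: 0.223
finger_force: 88.6
```

Request:
{"fn": "play_rows", "kwargs": {"deltas": [[-0.3, -1, 0, 0], [-0.3, -1, 0, 0], [-0.3, -1, 0, 0], [-0.3, -1, 0, 0], [-0.3, -1, 0, 0]]}}

```text
t: 14.7
position: [0.5667, -0.0991, 0.4066]
orientation: [-0.415, -3.114, -0.002]
wrist_force: [-0.4, 0.5, -3.5]
grip_width: 0.221
finger_force: 88.6
```

Request:
{"fn": "play_rows", "kwargs": {"deltas": [[-0.3, -1, 0, 0], [-0.3, -1, 0, 0], [-0.3, -1, 0, 0], [-0.3, -1, 0, 0], [-0.3, -1, 0, 0]]}}

```text
t: 15.12
position: [0.5703, -0.2295, 0.4066]
orientation: [-0.415, -3.114, -0.002]
wrist_force: [-0.1, -0.5, -2.4]
grip_width: 0.217
finger_force: 88.6
```

Request:
{"fn": "play_rows", "kwargs": {"deltas": [[-0.38, -0.74, 0, 0], [0, 0, 0, 0], [0, 0, 0, 0], [0, 0, 0, 0]]}}

```text
t: 15.45
position: [0.5747, -0.2485, 0.4058]
orientation: [-0.415, -3.113, -0.002]
wrist_force: [0.1, 0.1, -3.2]
grip_width: 0.225
finger_force: 88.7
```

```bash
python3 shot.py w8; python3 - <<'E'
from m import *
M0=None
for n in('w6','w8'):
    c,p=ld(n);M=R.from_rotvec(p[3:]).as_matrix()
    print(n,p[:3].round(4),(p[:3]+M@[0,0,.265]).round(4))
# compare w6 vs w8 by block-region shift
a,b=[cv2.cvtColor(cv2.imread(f'pics/{n}.png'),cv2.COLOR_BGR2GRAY) for n in('w6','w8')]
T=a[150:192,290:355];r=cv2.matchTemplate(b[130:212,270:375],T,cv2.TM_CCOEFF_NORMED);print(cv2.minMaxLoc(r)[1::2],'expect (20,20)')
T=a[192:215,310:335];r=cv2.matchTemplate(b[180:227,298:347],T,cv2.TM_CCOEFF_NORMED);print('nose',cv2.minMaxLoc(r)[1::2],'expect (12,12)')
E
```

```text
[ 0.57465839 -0.24850734  0.40576698] [-4.15224563e-01 -3.11345240e+00 -2.49336388e-03] 15.45 [-0.48  0.31  1.63  0.    1.2  -1.78]
w6 [ 0.5748 -0.2491  0.4041] [ 0.5752 -0.2493  0.1391]
w8 [ 0.5747 -0.2485  0.4058] [ 0.5746 -0.2481  0.1408]
(0.9708690047264099, (19, 21)) expect (20,20)
nose (0.9766223430633545, (12, 12)) expect (12,12)
```

Request:
{"fn": "play_rows", "kwargs": {"deltas": [[-0.03, -0.03, 0.8, 0], [0, 0, 1, 0], [0, 0, 1, 0], [0, 0, 0.4, 0], [0, 0, 0, 0]]}}

```text
t: 15.92
position: [0.5739, -0.2481, 0.3216]
orientation: [-0.412, -3.107, -0.005]
wrist_force: [-0.7, 0.4, -3.8]
grip_width: 0.22
finger_force: 88.6
```

Request:
{"fn": "play_rows", "kwargs": {"deltas": [[0, 0, 0.1, 0], [0, 0, 0.1, 0], [0, 0, 0.1, 0], [0, 0, 0, 0]]}}

```text
t: 16.25
position: [0.5758, -0.2502, 0.3187]
orientation: [0.414, 3.112, -0.001]
wrist_force: [-0.5, 0.1, -3.2]
grip_width: 0.22
finger_force: 88.7
```

Request:
{"fn": "play_rows", "kwargs": {"deltas": [[0, 0, 0.1, 0], [0, 0, 0.1, 0], [0, 0, 0.05, 0], [0, 0, 0, 0]]}}

```text
t: 16.58
position: [0.5752, -0.25, 0.311]
orientation: [-0.415, -3.113, -0.001]
wrist_force: [0.4, -0.1, -3.1]
grip_width: 0.22
finger_force: 88.7
```

Request:
{"fn": "play_rows", "kwargs": {"deltas": [[0, 0, 0.1, 0], [0, 0, 0.1, 0], [0, 0, 0.1, 0], [0, 0, 0, 0]]}}

```text
t: 16.92
position: [0.5751, -0.2499, 0.303]
orientation: [-0.415, -3.113, -0.001]
wrist_force: [-0.1, 0.6, -2.9]
grip_width: 0.219
finger_force: 88.7
```

It is in the hole with no contact force. 28 mm remain.

Request:
{"fn": "play_rows", "kwargs": {"deltas": [[0, 0, 0.2, 0], [0, 0, 0.2, 0], [0, 0, 0.2, 0], [0, 0, 0.2, 0], [0, 0, 0, 0]]}}

```text
t: 17.33
position: [0.5747, -0.2497, 0.2821]
orientation: [-0.414, -3.111, -0.002]
wrist_force: [-0.0, -0.3, -2.7]
grip_width: 0.219
finger_force: 88.7
```

Request:
{"fn": "play_rows", "kwargs": {"deltas": [[0, 0, 0.1, 0], [0, 0, 0.08, 0], [0, 0, 0.04, 0], [0, 0, 0, 0]]}}

```text
t: 17.67
position: [0.5754, -0.25, 0.2782]
orientation: [-0.415, -3.114, -0.0]
wrist_force: [0.1, 0.3, -2.7]
grip_width: 0.22
finger_force: 88.7
```

Request:
{"fn": "play_rows", "kwargs": {"deltas": [[0, 0, 0.05, 0], [0, 0, 0.05, 0], [0, 0, 0, 0]]}}

```text
t: 17.92
position: [0.5754, -0.25, 0.2758]
orientation: [-0.415, -3.114, -0.0]
wrist_force: [-0.4, 0.8, -3.6]
grip_width: 0.225
finger_force: 88.7
```

Request:
{"fn": "play_rows", "kwargs": {"deltas": [[0, 0, 0.03, 0], [0, 0, 0, 0]]}}

```text
t: 18.08
position: [0.5755, -0.2501, 0.2754]
orientation: [0.415, 3.114, -0.0]
wrist_force: [-0.4, 0.7, -2.2]
grip_width: 0.224
finger_force: 89.0
```

Request:
{"fn": "play_rows", "kwargs": {"deltas": [[0, 0, 0.03, 0], [0, 0, 0, 0]]}}

```text
t: 18.25
position: [0.5756, -0.2501, 0.2753]
orientation: [0.415, 3.114, -0.0]
wrist_force: [-1.6, 0.3, 2.7]
grip_width: 0.221
finger_force: 89.2
```

Request:
{"fn": "play_rows", "kwargs": {"deltas": [[0, 0, 0.02, 0], [0, 0, 0, 0]]}}

```text
t: 18.42
position: [0.5757, -0.2502, 0.2753]
orientation: [0.415, 3.114, -0.0]
wrist_force: [-2.4, 1.3, 4.1]
grip_width: 0.225
finger_force: 89.5
```

Seated at the original height of 0.275. I'll release to the opening I used before and go up.

Request:
{"fn": "play_rows", "kwargs": {"deltas": [[0, 0, 0, 0], [0, 0, 0, 0], [0, 0, 0, 0], [0, 0, 0, 0], [0, 0, 0, 0]], "grip": 0.7}}

```text
t: 18.83
position: [0.5754, -0.2501, 0.2738]
orientation: [0.415, 3.114, -0.0]
wrist_force: [-0.1, -0.3, 0.3]
grip_width: 0.701
finger_force: 0.0
```

Request:
{"fn": "play_rows", "kwargs": {"deltas": [[0, 0, -0.3, 0], [0, 0, -0.8, 0], [0, 0, -1, 0], [0, 0, -1, 0], [0, 0, -1, 0]]}}

```text
t: 19.25
position: [0.5753, -0.25, 0.3778]
orientation: [-0.415, -3.114, -0.0]
wrist_force: [0.7, 0.5, 0.4]
grip_width: 0.699
finger_force: 0.0
```

Request:
{"fn": "play_rows", "kwargs": {"deltas": [[0, 0, -1, 0], [0, 0, 0, 0], [0, 0, 0, 0], [0, 0, 0, 0], [0, 0, 0, 0]]}}

```text
t: 19.67
position: [0.5748, -0.2498, 0.3997]
orientation: [-0.414, -3.111, -0.002]
wrist_force: [-0.3, -0.8, -0.4]
grip_width: 0.7
finger_force: 0.0
```

```bash
python3 - <<'E'
from m import *
for n,bx in(('scene',(200,120,340,340)),('side',(170,110,450,330))):
    a=cv2.imread(f'pics/{n}0.png');b=snapshot(n);cv2.imwrite(f'pics/{n}2.png',b)
    d=(cv2.absdiff(a,b).max(2)>40).astype(np.uint8);x0,y0,x1,y1=bx
    k,_,st,_=cv2.connectedComponentsWithStats(d[y0:y1,x0:x1]);print(n,[(s[0]+x0,s[1]+y0,s[2],s[3],s[4]) for s in st[1:] if s[4]>8])
def top(n):
    im=cv2.imread(n);return im
a,b=cv2.imread('pics/scene0.png'),cv2.imread('pics/scene2.png')
print('drift rows diff',cv2.absdiff(a[165:225,232:262],b[165:225,232:262]).max(2).max(), get_obs()['t'],get_obs()['wrist_force'].round(1))
a,b=cv2.imread('pics/side0.png'),cv2.imread('pics/side2.png')
m=lambda i:np.argwhere(i[185:250,355:385].max(2)<75)
print(m(a).mean(0),m(a).min(0),len(m(a)),m(b).mean(0),m(b).min(0),len(m(b)))
E
```

```text
scene [(np.int32(207), np.int32(120), np.int32(21), np.int32(25), np.int32(268)), (np.int32(247), np.int32(120), np.int32(21), np.int32(26), np.int32(254)), (np.int32(274), np.int32(120), np.int32(6), np.int32(10), np.int32(43)), (np.int32(324), np.int32(120), np.int32(16), np.int32(6), np.int32(63)), (np.int32(312), np.int32(125), np.int32(8), np.int32(9), np.int32(41)), (np.int32(270), np.int32(127), np.int32(51), np.int32(14), np.int32(180)), (np.int32(205), np.int32(140), np.int32(135), np.int32(120), np.int32(3691)), (np.int32(327), np.int32(153), np.int32(9), np.int32(2), np.int32(16)), (np.int32(250), np.int32(171), np.int32(6), np.int32(3), np.int32(14)), (np.int32(239), np.int32(173), np.int32(7), np.int32(3), np.int32(16)), (np.int32(204), np.int32(183), np.int32(9), np.int32(6), np.int32(40))]
side [(np.int32(359), np.int32(110), np.int32(52), np.int32(55), np.int32(1720)), (np.int32(369), np.int32(194), np.int32(11), np.int32(5), np.int32(35)), (np.int32(405), np.int32(219), np.int32(13), np.int32(9), np.int32(74)), (np.int32(336), np.int32(220), np.int32(6), np.int32(5), np.int32(23)), (np.int32(170), np.int32(227), np.int32(124), np.int32(77), np.int32(4950)), (np.int32(303), np.int32(231), np.int32(11), np.int32(6), np.int32(57)), (np.int32(376), np.int32(237), np.int32(27), np.int32(20), np.int32(302)), (np.int32(287), np.int32(243), np.int32(58), np.int32(27), np.int32(906)), (np.int32(405), np.int32(254), np.int32(17), np.int32(39), np.int32(355)), (np.int32(370), np.int32(257), np.int32(33), np.int32(40), np.int32(515)), (np.int32(301), np.int32(284), np.int32(60), np.int32(12), np.int32(397))]
drift rows diff 142 19.7667 [-0.1  0.3  0.3]
[30.29262673 17.03917051] [2 9] 434 [28.59041394 17.11546841] [4 9] 459
```

```bash
python3 -c "
from bench import order; print(order.finish_job())"
```

```text
the job is handed in; nothing more can be done
None
```

I pressed the pin out into the tin at a steady ~8–11 N, set the drift back in its original hole at its starting height, and handed the job in at about 19.8 s; the simulator gave no verdict.

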